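# Pack the ratchet and snap the socket case shut

### The job

Lay the ratchet flat in its empty bay in the open socket-set case, its round head in the bay's wide end, and let go of it. Then swing the lid over and press its front edge down until the catch snaps and the lid stays fully shut. Leave the other tools on the table where they are.

Things in the scene. Friction and masses are not known exactly. Their poses are not given: they have to be found in the camera images.
- case: Grey socket-set case fixed to the table, 180 mm deep (its x) by 280 mm wide (its y), walls 46 mm high, 4 mm thick. Origin: centre of its underside, on the table; +x points to the hinge at its rear, +y to the left along the hinge line. Inside, a black tray (top 30 mm above the table) holds a row of steel sockets at the rear (x 36 to 64 mm, tops at 42 mm) and the empty ratchet bay in front.
- bay (a point): Centre of the empty bay, on its floor: 32 mm in front of the case's centre, 8 mm above the table, 22 mm below the tray's top; axes as the case's. It runs along y from -107 to +107 mm, 36 mm wide (x); in the middle (y -30 to +30 mm) it widens to 92 mm (x -46 to +46), with the same floor, as room for the fingers.
- ratchet: Socket ratchet lying loose and flat: black handle, steel neck, round steel head; 200 mm long, about 280 g. Origin: mid-length, on its underside; x along it, head at +x, z up. Handle (x -100 to 0 mm) 22 mm wide and high, neck (x 0 to 62) 18 mm. Balances at about x = +10 mm; a good grip is x = -10 mm. In its bay its origin lies on point bay, its x along the case's +y.
- ratchet_head (a point): Centre of the ratchet's round head, on its underside, at x = +79 mm on the ratchet. The head is 42 mm in diameter, 24 mm high.
- lid (a joint): Lid angle, rad: 0 fully shut, grows as it opens up and back (1.57 upright, at most 1.9). Stiff hinge: the lid stays where it is left. At about 0.07 the nub on its front edge meets the catch's ball; about 10 to 12 N down at the front edge takes it past; below about 0.025 it snaps to 0 by itself and stays.
- lid_hinge (a point): Middle of the hinge line, at the case's rear top edge: 90 mm behind the case's centre, 46 mm above the table. Turns with the lid: -x points along the lid to its free edge, z is the lid's outward normal, y the hinge line (case +y).
- lid_edge (a point): Middle of the lid's free edge, on its outer face, 180 mm from the hinge line. The lid is a plain grey plate 180 x 280 mm, 10 mm thick (outer face 56 mm above the table when shut); here a 26 mm wide steel tongue reaches 14 mm past its inner face and 7 mm past its edge.
- screwdriver: Screwdriver with a plain wooden handle, 190 mm long, to be left alone. Origin mid-tool on its underside, x along it.
- wrench: Flat steel open-ended wrench, 190 mm long, to be left alone. Origin mid-tool on its underside, x along it.
- tape: Black tape-measure case, 55 x 30 x 50 mm high, to be left alone. Origin: centre of its underside.
- jar: Glass jar with a steel cap, 60 mm in diameter, 85 mm high, to be left alone. Origin: centre of its underside.
- bay_head (a point): Centre of the bay's wide end, on its floor, 79 mm to the +y side of point bay. From y = 50 mm (seen from point bay) to its end the bay is 56 mm wide, to take the ratchet's head; the head does not fit the other end.
- catch (a point): Top of the spring ball catch: a dark steel block at the middle of the case's front, 36 mm wide, 50 mm high, reaching 30 mm in front of the case, with a steel ball facing the case. This point lies 104 mm in front of the case's centre, 50 mm above the table. Nothing to operate: the lid's tongue snaps in behind it.
Mind the look-alikes: they are no part of the job. Of the things that look like the ratchet, the smaller one is meant.

How it is judged:
By the outcome, as a careful person would: the job done as asked, in the order asked, and still so for the second after the job is handed in, with the robot touching nothing.
It also fails if it takes over 64 s, if anything falls off the work surface, if the arm or the gripper's body presses on something with over 40 N, if the wrist force passes 120 N, or if a joint passes its speed limit or range.

### The arm

A 6-joint arm with a two-finger parallel gripper is mounted at the origin on the work surface. World frame = base frame: x ahead of the robot, y to its left, z up, the work surface at z = 0. Lengths are in m, angles in rad, forces in N, time in s.
With the tool pointing down it reaches from about 0.35 to 0.975 m from the base axis. Payload 4.9 kg.
Tool frame: the origin (TCP) lies at the very end of the fingers, on their centre line; the grasp point (between the pads) lies 19 mm behind it; z points along the fingers, y is the line along which they close (so a half turn about z gives the same grasp; the last joint's range is limited). The gripper opens to 85 mm and grips with 20 to 120 N. Pads are 22 mm wide; open, the fingers measure 114 mm over their backs; the gripper's body (76 mm by 85 mm) begins 54 mm behind the grasp point. The pads swing forward as they close: fully open they stand 13 mm farther back than shut.
Start: joints at [1.037, 0.053, 1.613, -0, 1.476, -0.119], TCP at [0.252, 0.572, 0.231] pointing down, gripper open.
Joint ranges: [-3.01, 3.01], [-1.01, 2.22], [0.06, 2.58], [-1.02, 4.17], [0.09, 2.62], [-3.14, 3.14]. Speed limits (rad/s): [2.57, 2.57, 3.14, 3.14, 3.14, 3.14].

### API

Orientations are given as a rotation vector (axis times angle).
In Python, from station import get_obs, get_image, get_calibration, finish_job gives the robot as it stands.
- The arm moves only by the tool servo_tool, never from a script. Its argument "increments" is a list of rows, each a list of 5 numbers: the opening, from 0 (shut) to 1 (fully open), then the shift along the tool's x, y, z in mm, then the turn about the tool's z in degrees. In form: [[jaw, tx, ty, tz, spin], ...]. A call has 1 to 12 rows; each row shifts and turns the commanded pose from where the row before left it, along the tool's axes as they then stand; what a row does not reach is not made up. A row lasts 1/8 s, in which the tool goes at most 62.5 mm and 10.7 degrees, less where a joint would pass 70% of its speed; a pose out of reach is approached as far as the arm can. A call is refused whole if a number of a shift passes 62.5 or a number of a turn 10.7, either way. A call with a gripper value outside its range is refused whole. The fingers move at their own pace and stop on an object; "force" is the grip in N (left out, the last holds). Time passes only in rows, so rows that do not move let the fingers close. It gives the time, the measured TCP pose, the force, the opening and the grip force at its end, in the units of the state.
- get_obs(): the state, without advancing time (a new reading comes with each control period).
- get_image(name): name is "scene" or "top"; returns the picture (480x640x3 uint8, red, green, blue); there is no depth.
- get_calibration(name): a dict with "fx", "fy", "cx", "cy" (pixels), "R" (3x3) and "t" (3): a world point X has camera coordinates R X + t. Camera axes: x right, y down, z forward; pixel columns grow to the right and rows downward; lengths in m; the calibration is good to about 2 mm. A picture is of the moment at which its call begins. get_calibration takes no time and is no camera call.
- finish_job(): hands the job in; it is judged then, once.
The state is a dict: "t": time; "q": joint angles; "dq": joint speeds; "effort": joint torques, N m; "tool_pos": TCP position; "tool_rot": TCP orientation; "contact_force": force on the tool from outside, world axes, zero at the start; "wrist_torque": the same for the moment, N m; "opening": finger opening in m; "grip_force": force on a finger pad.
Only numpy, scipy, OpenCV 4.12 (cv2) and the standard library are available. Lean on these libraries where they do the work, as an engineer would, in place of code of your own. Each camera call takes 0.05 s, during which the arm holds its last target. There are 200 camera calls.

## Working session

There is one attempt and no reset: what is moved stays moved. The work goes in short steps, Python scripts to look and compute and a tool call to move; the robot and the scene stay as the last step left them, time stands still between calls to the robot, and variables do not carry over. Pictures are saved under pics/ and viewed, at most 10 in all, crops included, and the job is handed in when it is done.

Besides the shell and the picture viewer there is one more tool, called after ">>>" as name(argument=value, ...) on one line, values as JSON. servo_tool: Moves the arm, as the interface text tells. Its arguments: {"type":"object","properties":{"increments":{"type":"array"},"force":{"type":"number"}},"required":["increments"]}

```bash
mkdir -p pics; ls; python3 - <<'E'
from station import *
import cv2
o=get_obs();print({k:o[k] for k in('t','tool_pos','tool_rot','opening')})
for n in('scene','top'):
    cv2.imwrite(f'pics/{n}0.png',get_image(n)[:,:,::-1]);c=get_calibration(n);print(n,c)
E
```

```text
pics
{'t': 0.0, 'tool_pos': array([0.25157478, 0.57147243, 0.23008489]), 'tool_rot': array([-6.46813157e-01, -3.07364100e+00,  2.94491816e-03]), 'opening': 0.08541832291313879}
scene {'fx': 444.07569540679657, 'fy': 444.07569540679657, 'cx': 319.6060210742935, 'cy': 243.27203715649432, 'R': array([[-0.8624669 ,  0.50580633, -0.01762928],
       [ 0.34051024,  0.55414043, -0.75959276],
       [-0.37443773, -0.66112657, -0.65016002]]), 't': array([ 0.36020333, -0.14173297,  1.3442203 ])}
top {'fx': 494.06115243498283, 'fy': 494.06115243498283, 'cx': 321.1331671879292, 'cy': 231.00258028050348, 'R': array([[ 0.00710345, -0.99996693, -0.00396095],
       [-0.99684343, -0.00676792, -0.07910351],
       [ 0.07907409,  0.00451035, -0.99685854]]), 't': array([0.07172758, 0.48479084, 0.97561097])}
```

View pics/scene0.png

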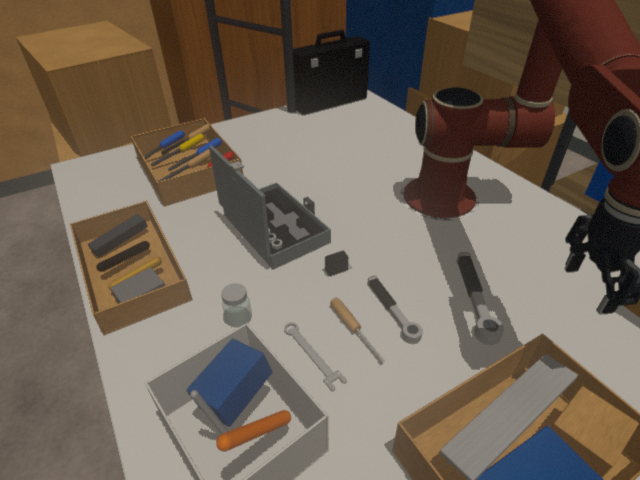

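View pics/top0.png

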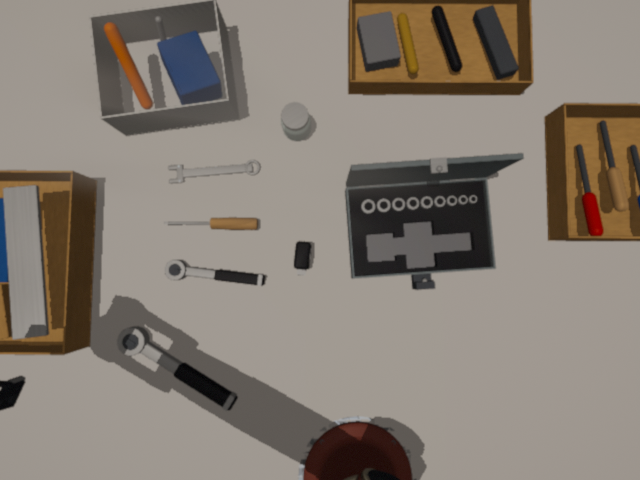

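```bash
python3 - <<'E'
import cv2,numpy as np
im=cv2.imread('pics/top0.png')
a=cv2.resize(im[135:300,335:525],None,fx=4,fy=3.6,interpolation=cv2.INTER_CUBIC)
a=cv2.resize(im[145:295,335:525],None,fx=4,fy=4,interpolation=cv2.INTER_CUBIC);cv2.imwrite('pics/case.png',a)
b=cv2.resize(im[240:420,105:275],None,fx=3.3,fy=3.3,interpolation=cv2.INTER_CUBIC);cv2.imwrite('pics/rat.png',b)
E
```

```text
(no output)
```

View pics/case.png

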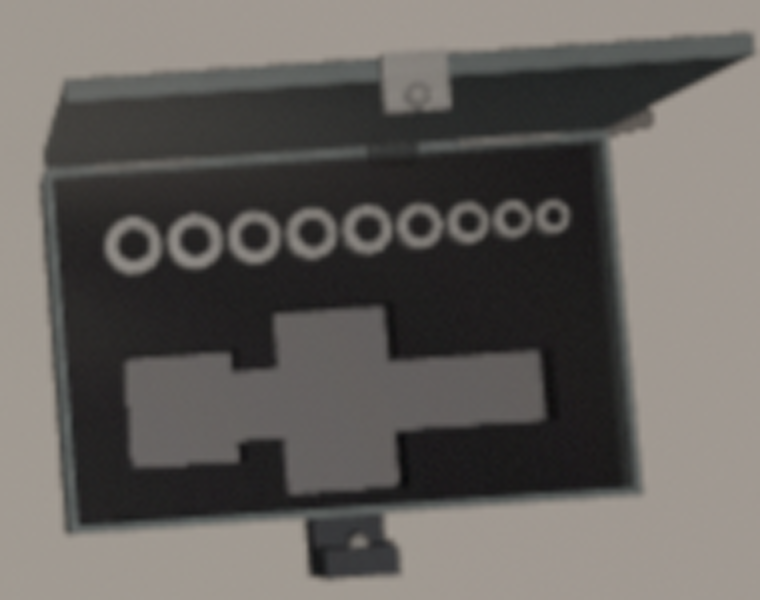

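View pics/rat.png

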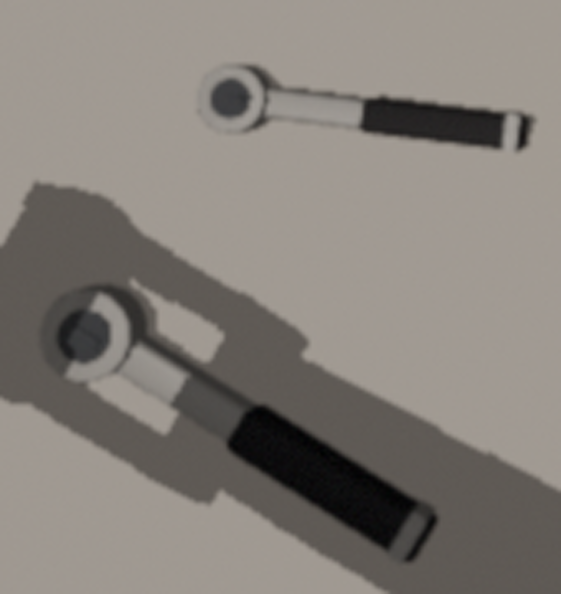

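Look-alikes: the small ratchet (head at top px (175,270), handle end (263,280)) and a large one (head (130,341), end (230,403)). The small one is about 100 px ≈ 200 mm long and is the one meant; the crop confirms it. The case's rim corners are near (346,189), (352,277), (495,267) and (486,181), and the bay's wide end is on the left (+y).

```bash
cat > h.py <<'E'
import numpy as np,cv2
from station import *
def ray(cam,px,z):
    c=get_calibration(cam);R,t=np.array(c['R']),np.array(c['t'])
    C=-R.T@t;d=R.T@np.array([(px[0]-c['cx'])/c['fx'],(px[1]-c['cy'])/c['fy'],1.])
    return C+d*(z-C[2])/d[2]
def proj(cam,X):
    c=get_calibration(cam);p=np.array(c['R'])@X+np.array(c['t']);return np.array([c['fx']*p[0]/p[2]+c['cx'],c['fy']*p[1]/p[2]+c['cy']])
def fit(local,world):
    l=np.array(local);w=np.array(world)[:,:2];a=l-l.mean(0);b=w-w.mean(0)
    th=np.arctan2((a[:,0]*b[:,1]-a[:,1]*b[:,0]).sum(),(a*b).sum())
    R=np.array([[np.cos(th),-np.sin(th)],[np.sin(th),np.cos(th)]]);t=w.mean(0)-R@l.mean(0)
    return th,t,(w-(l@R.T+t))*1000
E
python3 - <<'E'
from h import *
im=cv2.imread('pics/top0.png');hsv=cv2.cvtColor(im,cv2.COLOR_BGR2HSV);g=im.max(2)
# case rim
off=np.array([335,145]);cr=[np.array(p)/4+off-.4 for p in[(68,532),(642,492),(605,143),(42,178)]]
L=[(-.09,.14),(-.09,-.14),(.09,-.14),(.09,.14)]
th,t,e=fit(L,[ray('top',p,.046) for p in cr]);print('case',np.degrees(th),t,e.round(1).tolist())
R=np.array([[np.cos(th),-np.sin(th)],[np.sin(th),np.cos(th)]])
bay=t+R@[-.032,0];print('bay',bay)
# bay floor: predicted vs mask corners
for l in[(-.032-.046,-.03),(-.032+.046,-.03),(-.032-.018,-.107),(-.032+.018,-.107)]:
    print('pred floor corner',proj('top',np.r_[t+R@l,.008]).round(1), ((proj('top',np.r_[t+R@l,.008])-off)*4).round())
# handle
m=((g<75)*255).astype(np.uint8);m[:265]=0;m[290:]=0;m[:,:205]=0;m[:,270:]=0
c=max(cv2.findContours(m,0,1)[0],key=cv2.contourArea);print('handle',cv2.minAreaRect(c))
x,y=232/3.3+105-.4,97/3.3+240-.4; print('head px',x,y)
H=ray('top',(x,y),.024)[:2];E=ray('top',(522/3.3+105-.4,131/3.3+240-.4),.022)[:2];Nk=ray('top',(362/3.3+105-.4,114/3.3+240-.4),.02)[:2]
print('head',H,'end',E,'hn',Nk,np.linalg.norm(H-E),np.linalg.norm(H-Nk))
d=H-E;a=np.arctan2(d[1],d[0]);print('ang',np.degrees(a)); u=d/np.linalg.norm(d)
print('origin',H-.079*u,'grip',H-.089*u)
o=get_obs();Rt=cv2.Rodrigues(o['tool_rot'])[0];print(Rt.round(3),o['q'])
# lid
c=((417-0)/4+335-.4,(55)/4+145);print(proj('top',np.r_[t+R@[.09,0],.046]))
for k in(1.3,1.4,1.5,1.57,1.65,1.75,1.9):
    r=.18;ex=.09-r*np.cos(k)-.0*np.sin(k)
    pts=[np.r_[t+R@[.09-.18*np.cos(k)+.01*np.sin(k),s],.046+.18*np.sin(k)+.01*np.cos(k)] for s in(.14,-.14)]
    print(k,[proj('top',p).round(1).tolist() for p in pts],[proj('scene',p).round(1).tolist() for p in pts])
E
```

```text
case 4.297801185954375 [ 0.48868559 -0.11748735] [[3.2, -0.3], [3.6, -0.2], [-4.3, 1.0], [-2.5, -0.6]]
bay [ 0.45677557 -0.11988544]
pred floor corner [433.8 267.3] [395. 489.]
pred floor corner [429.9 222.1] [380. 308.]
pred floor corner [470.4 250.9] [542. 423.]
pred floor corner [468.8 233.2] [535. 353.]
handle ((235.56155395507812, 276.48736572265625), (42.455413818359375, 10.603923797607422), 6.842772960662842)
head px 174.9030303030303 268.9939393939394
head [0.40591917 0.36619316] end [0.38668521 0.19074132] hn [0.39620746 0.28818388] 0.1765029561963784 0.078611487094335
ang 83.74391475360977
origin [0.39731034 0.28766362] grip [0.39622062 0.27772318]
[[-0.915  0.403 -0.001]
 [ 0.403  0.915 -0.002]
 [ 0.    -0.002 -1.   ]] [ 1.03700614e+00  5.33345047e-02  1.61414407e+00  4.51117727e-06
  1.47602455e+00 -1.18968909e-01]
[415.58460554 183.01248872]
1.3 [[351.3, 193.3], [524.6, 181.5]] [[280.2, 191.1], [225.3, 142.6]]
1.4 [[350.6, 182.1], [524.2, 170.3]] [[273.2, 192.6], [218.9, 143.5]]
1.5 [[349.8, 170.9], [523.4, 159.1]] [[266.0, 194.9], [212.4, 145.1]]
1.57 [[349.3, 163.2], [522.5, 151.4]] [[260.9, 197.0], [207.8, 146.6]]
1.65 [[348.6, 154.7], [521.3, 142.9]] [[255.1, 199.7], [202.7, 148.7]]
1.75 [[347.7, 144.4], [519.4, 132.8]] [[248.0, 203.8], [196.4, 151.9]]
1.9 [[346.3, 130.4], [515.9, 118.9]] [[237.7, 211.1], [187.5, 157.8]]
```

```bash
cat > plan.py <<'E'
import sys
from h import *
def plan(x,y,z,yaw=None):  # yaw of tool y axis, world deg; prints tool-axes mm & spin (translate before spin)
    o=get_obs();R=cv2.Rodrigues(o['tool_rot'])[0];p=o['tool_pos']
    d=R.T@(np.array([x,y,z])-p)*1000
    cy=np.degrees(np.arctan2(R[1,1],R[0,1]));s=0 if yaw is None else -((yaw-cy+90)%180-90)
    print('t',round(o['t'],2),'p',p.round(4),'yaw',round(cy,2),'shift',d.round(1),'spin',round(s,2),'F',o['contact_force'].round(1),'open',round(o['opening'],4),'grip',round(o['grip_force'],1))
if __name__=='__main__':plan(*map(float,sys.argv[1:]))
E
python3 plan.py .396 .278 .231 -6.3
```

```text
t 0.1 p [0.2516 0.5715 0.2302] yaw 66.23 shift [-250.5 -210.4   -0.5] spin 72.53 F [-0.4 -0.2  0.3] open 0.0854 grip 0.0
```

>>> servo_tool(increments=[[0.75,0,0,0,10.4],[0.75,0,0,0,10.4],[0.75,0,0,0,10.4],[0.75,0,0,0,10.4],[0.75,0,0,0,10.4],[0.75,0,0,0,10.4],[0.75,0,0,0,10.1],[0.75,0,0,0,0]])

```text
t: 1.1
tool_pos: [0.2517, 0.5717, 0.2307]
tool_rot: [2.337, 2.099, -0.002]
contact_force: [0.1, -0.0, -0.3]
opening: 0.0637
grip_force: 0.0
```

```bash
python3 plan.py .396 .278 .1 -6.3
```

```text
t 1.1 p [0.2517 0.5717 0.2307] yaw -6.15 shift [-276.5  175.   130.9] spin 0.15 F [ 0.1 -0.  -0.3] open 0.0637 grip 0.0
```

>>> servo_tool(increments=[[0.75,-46,29,0,0],[0.75,-46,29,0,0],[0.75,-46,29,20,0],[0.75,-46,29,40,0],[0.75,-46,29,40,0],[0.75,-46.5,30,31,0],[0.75,0,0,0,0],[0.75,0,0,0,0]])

```text
t: 2.1
tool_pos: [0.392, 0.2863, 0.1071]
tool_rot: [-2.338, -2.098, -0.001]
contact_force: [-0.8, -0.2, 1.0]
opening: 0.0644
grip_force: 0.0
```

```bash
python3 plan.py .396 .278 .003 -6.3; python3 -c "
from h import *
im=get_image('scene');cv2.imwrite('pics/s1.png',cv2.resize(im[200:400,300:540,::-1],None,fx=3,fy=3))"
```

```text
t 2.1 p [0.392  0.2863 0.1071] yaw -6.2 shift [ -7.9   4.9 104.1] spin 0.1 F [-0.8 -0.2  1. ] open 0.0644 grip 0.0
```

View pics/s1.png

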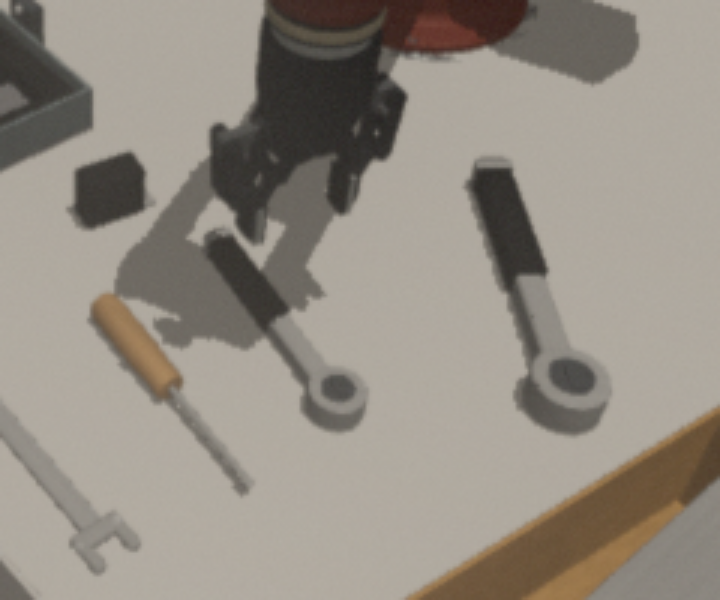

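The gripper stands over the small ratchet's handle, straddling it and in line; the larger one at right is clear.

>>> servo_tool(increments=[[0.75,0,0,0,0],[0.75,0,0,20,0],[0.75,0,0,20,0],[0.75,0,0,20,0],[0.75,0,0,0,0],[0.75,0,0,0,0],[0.75,0,0,0,0]])

```text
t: 3.02
tool_pos: [0.3926, 0.2867, 0.0481]
tool_rot: [2.338, 2.097, 0.004]
contact_force: [0.8, -0.3, 0.7]
opening: 0.0641
grip_force: 0.0
```

```bash
python3 plan.py .396 .278 .003 -6.3
```

```text
t 3.02 p [0.3926 0.2867 0.0481] yaw -6.23 shift [-8.4  4.3 45.1] spin 0.07 F [ 0.8 -0.3  0.7] open 0.0641 grip 0.0
```

>>> servo_tool(increments=[[0.75,-8.4,4,0,0],[0.75,0,0,15,0],[0.75,0,0,15,0],[0.75,0,0,10,0],[0.75,0,0,4.5,0],[0.75,0,0,0,0],[0.75,0,0,0,0]])

```text
t: 3.9
tool_pos: [0.3952, 0.2775, 0.0026]
tool_rot: [2.339, 2.097, 0.001]
contact_force: [0.4, 0.3, -0.2]
opening: 0.0641
grip_force: 0.0
```

>>> servo_tool(increments=[[0,0,0,0,0],[0,0,0,0,0],[0,0,0,0,0],[0,0,0,0,0],[0,0,0,0,0],[0,0,0,0,0],[0,0,0,0,0],[0,0,0,0,0]], force=70)

```text
t: 4.9
tool_pos: [0.3953, 0.2774, 0.0028]
tool_rot: [2.339, 2.097, 0.001]
contact_force: [0.2, -0.3, 5.2]
opening: 0.0202
grip_force: 71.0
```

```bash
python3 plan.py .396 .278 .003 -6.3
```

```text
t 4.9 p [0.3953 0.2774 0.0028] yaw -6.26 shift [ 0.6  0.6 -0.2] spin 0.04 F [ 0.2 -0.3  5.2] open 0.0202 grip 71.0
```

>>> servo_tool(increments=[[0,0,0,-20,0],[0,0,0,-40,0],[0,0,0,-40,0],[0,0,0,-40,0],[0,0,0,0,-5.3],[0,0,0,0,-5.3],[0,0,0,0,0],[0,0,0,0,0]])

```text
t: 5.9
tool_pos: [0.3941, 0.2769, 0.1411]
tool_rot: [-2.137, -2.302, 0.003]
contact_force: [-0.0, -0.0, -2.8]
opening: 0.0206
grip_force: 69.9
```

```bash
python3 plan.py .4588 -.132 .12 4.3
```

```text
t 5.9 p [0.3941 0.2769 0.1411] yaw 4.26 shift [-412.6   34.1   21.3] spin -0.04 F [-0.  -0.  -2.8] open 0.0206 grip 69.9
```

>>> servo_tool(increments=[[0,-20,2,0,0],[0,-40,3,0,0],[0,-40,3,0,0],[0,-40,3,0,0],[0,-40,3,0,0],[0,-40,3,0,0],[0,-40,3,0,0],[0,-40,3,0,0],[0,-40,3,0,0],[0,-40,4,0,0],[0,-32,4,0,0],[0,0,0,0,0]])

```text
t: 7.4
tool_pos: [0.4599, -0.1327, 0.1419]
tool_rot: [-2.14, -2.299, 0.0]
contact_force: [-0.4, 1.0, -3.6]
opening: 0.0204
grip_force: 69.9
```

>>> servo_tool(increments=[[0,0,0,0,0],[0,0,0,0,0],[0,0,0,0,0]])

```text
t: 7.78
tool_pos: [0.4597, -0.1302, 0.1421]
tool_rot: [-2.134, -2.305, -0.0]
contact_force: [-0.3, -1.2, -3.8]
opening: 0.0207
grip_force: 69.9
```

```bash
python3 plan.py .4588 -.132 .08 4.3
```

```text
t 7.78 p [ 0.4597 -0.1302  0.1421] yaw 4.4 shift [-1.7 -1.1 62.1] spin 0.1 F [-0.3 -1.2 -3.8] open 0.0207 grip 69.9
```

Lower to just above the rim and check with both views.

>>> servo_tool(increments=[[0,-1.7,-1,20,0],[0,0,0,30,0],[0,0,0,30,0],[0,0,0,0,0],[0,0,0,0,0]])

```text
t: 8.4
tool_pos: [0.4598, -0.1329, 0.0634]
tool_rot: [2.134, 2.303, 0.001]
contact_force: [-0.5, 0.1, -2.0]
opening: 0.0204
grip_force: 69.7
```

```bash
python3 plan.py .4588 -.132 .011 4.3; python3 -c "
from h import *
a=get_image('top')[150:300,330:530,::-1];b=get_image('scene')[140:290,190:350,::-1]
cv2.imwrite('pics/s2.png',np.hstack([cv2.resize(a,(440,330)),cv2.resize(b,(352,330))]))"
```

```text
t 8.4 p [ 0.4598 -0.1329  0.0634] yaw 4.36 shift [ 1.  -1.  52.4] spin 0.06 F [-0.5  0.1 -2. ] open 0.0204 grip 69.7
```

View pics/s2.png

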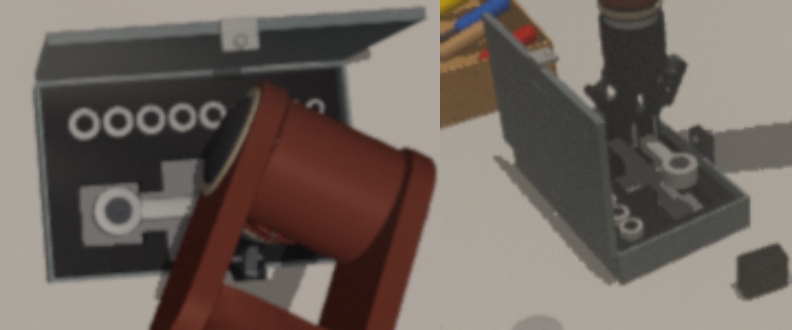

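```bash
python3 - <<'E'
from h import *
print('head now',ray('top',(118/2.2+330-.3,210/2.2+150-.3),.084))
th=np.radians(4.3);b=np.array([.458,-.122]);print('bay_head',b+.079*np.array([-np.sin(th),np.cos(th)]))
# wide end visible floor edges x: crop case.png corners of wide end
for p in[(125,360),(232,354),(131,467),(239,463)]:print(p,ray('top',(p[0]/4+335-.4,p[1]/4+145-.4),.03),ray('top',(p[0]/4+335-.4,p[1]/4+145-.4),.008))
E
```

```text
head now [ 0.45329409 -0.04216411  0.084     ]
bay_head [ 0.45207668 -0.04322237]
(125, 360) [ 0.47685767 -0.01400603  0.03      ] [ 0.47845529 -0.0159032   0.008     ]
(232, 354) [ 0.48021388 -0.06722918  0.03      ] [ 0.48188675 -0.07031972  0.008     ]
(131, 467) [ 0.42372737 -0.01697479  0.03      ] [ 0.4241337  -0.01893852  0.008     ]
(239, 463) [ 0.42608187 -0.0704605   0.03      ] [ 0.42654099 -0.07362349  0.008     ]
```

The ratchet hangs over the bay with its head over the wide end (top px (384,245)), within about 1.5 mm. Lowering.

>>> servo_tool(increments=[[0,0.5,-1,12,0],[0,0,0,12,0],[0,0,0,10,0],[0,0,0,10,0],[0,0,0,5,0],[0,0,0,2.5,0],[0,0,0,0,0],[0,0,0,0,0]])

```text
t: 9.5
tool_pos: [0.4583, -0.1326, 0.011]
tool_rot: [2.135, 2.303, 0.001]
contact_force: [-0.4, -0.2, -2.8]
opening: 0.0208
grip_force: 69.9
```

```bash
python3 plan.py .4588 -.132 .011 4.3
```

```text
t 9.5 p [ 0.4583 -0.1326  0.011 ] yaw 4.33 shift [ 0.5  0.5 -0. ] spin 0.03 F [-0.4 -0.2 -2.8] open 0.0208 grip 69.9
```

>>> servo_tool(increments=[[0,0,0,1,0],[0,0,0,0,0],[0.48,0,0,0,0],[0.48,0,0,0,0],[0.48,0,0,0,0],[0.48,0,0,0,0],[0.48,0,0,0,0]])

```text
t: 10.38
tool_pos: [0.4579, -0.1324, 0.0097]
tool_rot: [2.136, 2.304, 0.0]
contact_force: [0.7, 0.2, -0.3]
opening: 0.041
grip_force: 0.0
```

>>> servo_tool(increments=[[0.48,0,0,-10,0],[0.48,0,0,-20,0],[0.48,0,0,-40,0],[0.48,0,0,-60,0],[0.48,0,0,-60,0],[0.3,0,0,-60,0],[0,0,0,-30,0],[0,0,0,0,0]])

```text
t: 11.38
tool_pos: [0.4592, -0.1329, 0.2939]
tool_rot: [2.131, 2.299, 0.004]
contact_force: [-0.1, -0.7, -0.4]
opening: 0.0002
grip_force: 0.0
```

```bash
python3 plan.py .64 -.106 .29 4.3; python3 -c "
from h import *
a=get_image('top')[150:300,330:530,::-1];b=get_image('scene')[140:290,190:350,::-1]
cv2.imwrite('pics/s3.png',np.hstack([cv2.resize(a,(440,330)),cv2.resize(b,(352,330))]))"
```

```text
t 11.38 p [ 0.4592 -0.1329  0.2939] yaw 4.34 shift [ 13.2 182.3   5.1] spin 0.04 F [-0.1 -0.7 -0.4] open 0.0002 grip 0.0
```

View pics/s3.png

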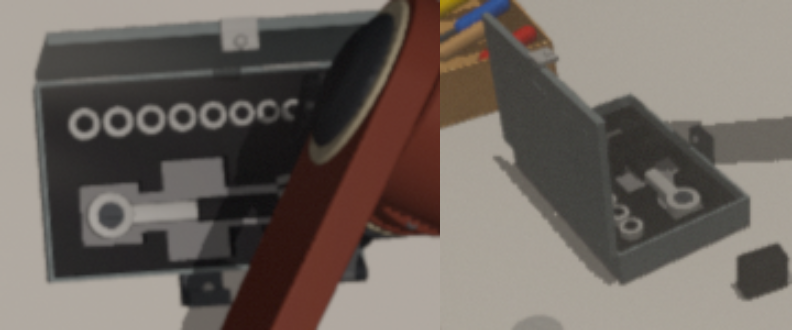

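Seated flat: head in the wide end (top px (381,247)), handle along the bay, gripper clear. Next I go behind the lid.

>>> servo_tool(increments=[[0,2,20,0,0],[0,3,40,0,0],[0,3,40,0,0],[0,3,40,0,0],[0,2,42,0,0],[0,0,0,0,0],[0,0,0,30,0],[0,0,0,30,0],[0,0,0,30,0],[0,0,0,0,0],[0,0,0,0,0]])

```text
t: 12.85
tool_pos: [0.6381, -0.1058, 0.2003]
tool_rot: [2.136, 2.303, -0.0]
contact_force: [-0.3, 0.3, -0.1]
opening: -0.0003
grip_force: 0.0
```

```bash
python3 plan.py .58 -.113 .20 4.3; python3 - <<'E'
import numpy as np
r=.155
for k in np.arange(1.5,-.01,-.1):print(round(k,2),(1000*np.array([-r*np.cos(k)+.01*np.sin(k), .046+r*np.sin(k)+.01*np.cos(k)])).round(1))
E
```

```text
t 12.85 p [ 0.6381 -0.1058  0.2003] yaw 4.32 shift [ -2.8 -58.5   0.3] spin 0.02 F [-0.3  0.3 -0.1] open -0.0003 grip 0.0
1.5 [ -1.  201.3]
1.4 [-16.5 200.4]
1.3 [-31.8 198. ]
1.2 [-46.8 194.1]
1.1 [-61.4 188.7]
1.0 [-75.3 181.8]
0.9 [-88.5 173.6]
0.8 [-100.8  164.2]
0.7 [-112.1  153.5]
0.6 [-122.3  141.8]
0.5 [-131.2  129.1]
0.4 [-138.9  115.6]
0.3 [-145.1  101.4]
0.2 [-149.9   86.6]
0.1 [-153.2   71.4]
-0.0 [-155.   56.]
```

>>> servo_tool(increments=[[0,0,-15,0,0],[0,0,-15,0,0],[0,0,-10,0,0],[0,0,-10,0,0],[0,0,-10,0,0],[0,0,-10,1,0],[0,0,-10,2,0],[0,0,-10,3,0],[0,0,0,0,0]])

```text
t: 13.98
tool_pos: [0.5476, -0.1124, 0.1931]
tool_rot: [-2.135, -2.302, 0.001]
contact_force: [-0.4, 0.2, -0.3]
opening: 0.0
grip_force: 0.0
```

```bash
python3 plan.py .58 -.113 .20 4.3; python3 -c "
from h import *
b=get_image('scene')[140:290,190:350,::-1]
cv2.imwrite('pics/s4.png',cv2.resize(b,(480,450)))"
```

```text
t 13.97 p [ 0.5476 -0.1124  0.1931] yaw 4.31 shift [-3.  32.3 -7. ] spin 0.01 F [-0.4  0.2 -0.3] open 0.0 grip 0.0
```

View pics/s4.png

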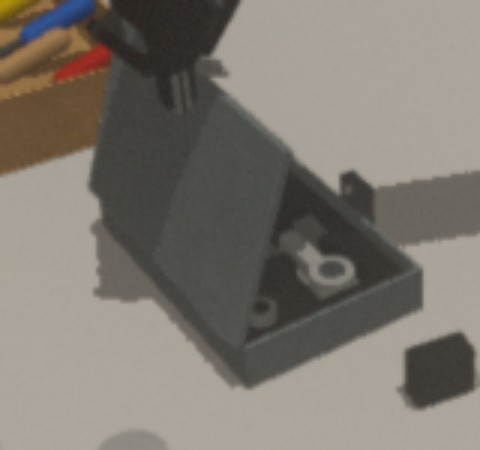

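The lid follows the fingers, leaning over at about 1.2 rad. I continue along the arc.

>>> servo_tool(increments=[[0,0,-15,4,0],[0,0,-14,7,0],[0,0,-13.5,8.5,0],[0,0,-12.5,9.5,0],[0,0,-11,10.5,0],[0,0,-10,12,0],[0,0,-9,13,0],[0,0,-8,13.5,0],[0,0,-6,14,0],[0,0,0,0,0]])

```text
t: 15.28
tool_pos: [0.4485, -0.1194, 0.0997]
tool_rot: [-2.134, -2.301, 0.002]
contact_force: [-0.1, -0.3, -0.3]
opening: 0.0
grip_force: 0.0
```

```bash
python3 plan.py .42 -.125 .08 4.3
```

```text
t 15.28 p [ 0.4485 -0.1194  0.0997] yaw 4.32 shift [ -3.4 -28.8  19.8] spin 0.02 F [-0.1 -0.3 -0.3] open 0.0 grip 0.0
```

>>> servo_tool(increments=[[0,-2,-10,2,0],[0,-2,-11,5,0],[0,0,-10,6,0],[0,0,0,6,0],[0,0,0,6,0],[0,0,0,4,0],[0,0,0,0,0]])

```text
t: 16.15
tool_pos: [0.4192, -0.1261, 0.0722]
tool_rot: [-2.135, -2.303, 0.0]
contact_force: [-1.2, 0.4, -0.4]
opening: 0.0
grip_force: 0.0
```

```bash
python3 plan.py .417 -.125 .056 4.3
```

```text
t 16.15 p [ 0.4192 -0.1261  0.0722] yaw 4.34 shift [ 1.3 -2.1 16.2] spin 0.04 F [-1.2  0.4 -0.4] open 0.0 grip 0.0
```

>>> servo_tool(increments=[[0,0,0,3,0],[0,0,0,3,0],[0,0,0,2,0],[0,0,0,2,0],[0,0,0,2,0],[0,0,0,1,0]])

```text
t: 16.9
tool_pos: [0.4194, -0.1264, 0.0606]
tool_rot: [-2.135, -2.304, 0.001]
contact_force: [-2.0, -0.2, 2.6]
opening: 0.0004
grip_force: 1.2
```

>>> servo_tool(increments=[[0,0,0,1,0],[0,0,0,1,0],[0,0,0,1,0],[0,0,0,1,0],[0,0,0,0,0]])

```text
t: 17.52
tool_pos: [0.4193, -0.1262, 0.0558]
tool_rot: [-2.136, -2.304, 0.0]
contact_force: [-2.4, -0.1, 2.9]
opening: -0.0001
grip_force: 1.3
```

>>> servo_tool(increments=[[0,0,0,1,0],[0,0,0,1,0],[0,0,0,0,0]])

```text
t: 17.9
tool_pos: [0.4194, -0.1263, 0.0556]
tool_rot: [-2.135, -2.303, 0.001]
contact_force: [-7.3, 3.9, 14.6]
opening: -0.0002
grip_force: 7.7
```

>>> servo_tool(increments=[[0,0,0,1,0],[0,0,0,0,0],[0,0,0,0,0]])

```text
t: 18.27
tool_pos: [0.4195, -0.1263, 0.0555]
tool_rot: [-2.134, -2.303, 0.001]
contact_force: [-10.2, 5.2, 21.6]
opening: -0.0003
grip_force: 10.7
```

>>> servo_tool(increments=[[0,0,0,-10,0],[0,0,0,-40,0],[0,0,0,-60,0],[0,0,0,-60,0],[0,0,0,-30,0],[0,0,0,0,0]])

```text
t: 19.02
tool_pos: [0.4208, -0.127, 0.2559]
tool_rot: [2.131, 2.299, 0.003]
contact_force: [-0.6, -0.2, 0.2]
opening: 0.0
grip_force: 0.0
```

```bash
python3 -c "
from h import *
a=get_image('top')[150:300,330:530,::-1];b=get_image('scene')[180:290,210:350,::-1]
cv2.imwrite('pics/s5.png',np.hstack([cv2.resize(a,(330,400)),cv2.resize(b,(470,400))]))
th=np.radians(4.3);R=np.array([[np.cos(th),-np.sin(th)],[np.sin(th),np.cos(th)]])
for k in(0,.05,.1):
  for s in(.14,-.14):
    p=proj('scene',np.r_[np.array([.490,-.1195])+R@[.09-.18*np.cos(k),s],.056+.18*np.sin(k)]);print(k,s,p.round(1),((p-[210,180])*[470/140,400/110]).round())
"
```

```text
0 0.14 [331.1 226.3] [407. 168.]
0 -0.14 [276.4 179.2] [223.  -3.]
0.05 0.14 [331.  223.6] [406. 158.]
0.05 -0.14 [276.  176.7] [222. -12.]
0.1 0.14 [330.8 220.9] [406. 149.]
0.1 -0.14 [275.6 174.2] [220. -21.]
```

View pics/s5.png

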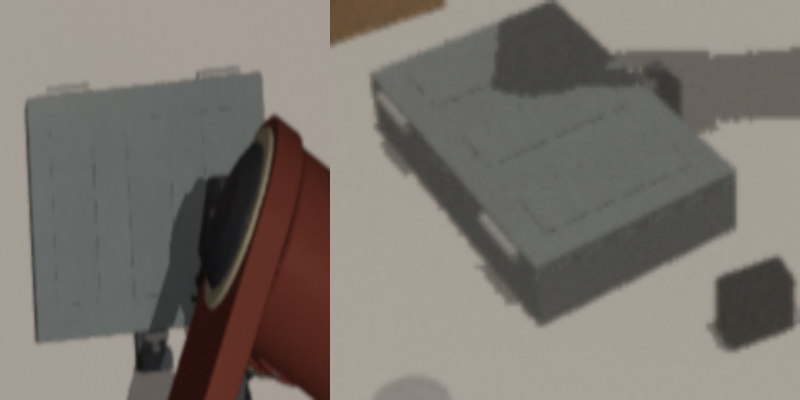

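The lid is flat on the case. Its front-left top corner sits at scene px (331,227), against (331,226) expected for 0 rad. The arm touches nothing, so I hand in.

```bash
python3 -c "
from station import *
print(finish_job())"
```

```text
the job is handed in; nothing more can be done
None
```

The smaller ratchet lies flat in its bay with its head in the wide end, the lid is pressed down and measures fully shut in the last picture, and I handed the job in at about 19 s; it returned no verdict.

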